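# Set the trap bottle and the bleed screw of a bench vacuum station

## Task

Get the vacuum station ready: stand the amber bottle with the black cap upright in the middle of the station's round blue pad, setting it down rather than dropping it, and let go of it. Then turn the black bleed thumbscrew clockwise until it seats, back it off a quarter turn, and finish still gripping the thumbscrew, holding it still at that setting. Leave the other things on the bench where they are.

Things in the scene. Friction and masses are not known exactly. Their poses are not given: they have to be found in the camera images.
- trap_bottle: amber bottle with a white label with a red stripe and a black cap, 0.2 to 0.35 kg, standing on the bench. Origin: centre of its underside, z up. Body 56 mm diameter up to 66 mm, shoulder narrowing to a 32 mm neck at 84 mm, cap 38 mm diameter from 92 to 125 mm (the top). It can be lifted by the cap
- station: vacuum station, a white base plate 150 x 300 mm (its x and y), 12 mm thick, fixed to the bench at a yaw within 0.3 rad. Origin: centre of its underside. At its +y end is the round blue pad, at its -y end an aluminium valve block 60 x 60 mm, 57 mm high, with the thumbscrew on top; between them and at the far (+x) side a round gauge 64 mm wide, 46 mm high, centred at x 40, y 0 mm
- pad_top (a point): centre of the top of the round blue pad, 20 mm above the bench; the pad is flat, 84 mm in diameter, z up
- screw_grip (a point): point to grip on the thumbscrew: on its vertical axis, 88 mm above the bench. The wing of the thumbscrew is a black bar 44 mm long (this point's x axis), 12 mm thick (its y axis), from 68 to 102 mm above the bench, with a white line along the +x half of its top. Below it is a brass collar 24 mm in diameter on a white dial 56 mm in diameter, whose top is 60 mm above the bench
- bleed_screw (a joint): how far the thumbscrew is open (rad): 0 is seated, against a hard stop; it grows counter-clockwise seen from above, to a stop at 3.3. It starts 0.9 to 2.6 open, turns against a steady drag of 0.06 N m, does not rise or sink, and stays where it is left. The white line points to the dial's red tick (station's +x) when seated, to its green tick (station's +y) when a quarter turn open
- white_jar: white plastic jar with a blue lid, 60 mm diameter, 95 mm high. Bystander. Origin: centre of its underside
- clear_bottle: clear glass bottle with a blue cap, 58 mm diameter, 135 mm high. Bystander. Origin: centre of its underside
- beaker: empty glass beaker, 70 mm diameter, 90 mm high. Bystander. Origin: centre of its underside
- dish: shallow white dish, 90 mm diameter, 16 mm high. Bystander. Origin: centre of its underside
- bung: orange rubber bung, 42 mm diameter, 30 mm high. Bystander. Origin: centre of its underside
- spatula: broad steel lab spatula with a white handle, 180 mm long, lying flat along its x axis. Bystander
Things that resemble listed ones, but are neither listed nor needed, are in the scene too. What is shaped like the trap_bottle but pink is not meant.

How it is judged:
By the outcome, as a careful person would: the job done as asked, in the order asked, and still so for the second after the job is handed in, while the arm keeps its last pose, push and grip.
It also fails if it takes over 72 s, if anything falls off the work surface, if the arm or the gripper's body presses on something with over 40 N, if the wrist force passes 120 N, or if a joint passes its speed limit or range.

## Robot

A 6-joint arm with a two-finger parallel gripper is mounted at the origin on the work surface. World frame = base frame: x ahead of the robot, y to its left, z up, the work surface at z = 0. Lengths are in m, angles in rad, forces in N, time in s.
With the tool pointing down it reaches from about 0.35 to 0.975 m from the base axis. Payload 4.9 kg.
Tool frame: the origin (TCP) lies midway between the tips of the shut fingers; the grasp point (between the pads) lies 19 mm behind it; z points along the fingers, y is the line along which they close (so a half turn about z gives the same grasp; the last joint's range is limited). The gripper opens to 85 mm and grips with 20 to 120 N. Pads are 22 mm wide; open, the fingers measure 114 mm over their backs; the gripper's body (76 mm by 85 mm) begins 54 mm behind the grasp point. The pads swing forward as they close: fully open they stand 13 mm farther back than shut.
Start: joints at [1.097, 0.053, 1.613, -0, 1.476, -0.119], TCP at [0.217, 0.586, 0.231] pointing down, gripper open.
Joint ranges: [-3.01, 3.01], [-1.01, 2.22], [0.06, 2.58], [-1.02, 4.17], [0.09, 2.62], [-3.14, 3.14]. Speed limits (rad/s): [2.57, 2.57, 3.14, 3.14, 3.14, 3.14].

## Interface

Orientations are given as a rotation vector (axis times angle).
In Python, from station import ctrl gives the robot as it stands. The module is installed in compiled form; this text tells all that it offers.
- The arm moves only by the shell command python3 -m handwheel 'ROWS' [OPENING] [FORCE]. ROWS is JSON, a list of rows, each a list of 2 entries, a list of its own where there are three numbers: the shift along the tool's x, y, z in cm, then the turn, a rotation vector about the tool's x, y, z in rad. In form: [[[tx, ty, tz], [ax, ay, az]], ...]. A call has 1 to 5 rows; each row is the pose to reach, as a shift and turn from the pose commanded when the call began, along the tool's axes at that moment; what a row does not reach only later rows make up. A row lasts 1/8 s, in which the tool goes at most 62.5 mm and 10.7 degrees, less where a joint would pass 70% of its speed; a pose out of reach is approached as far as the arm can. A call with a gripper value outside its range is refused whole. OPENING is the gripper's target within -1 to 1 (shut at 1, half-way at 0, fully open at -1), set as the call begins (- or left out, the last holds). The fingers move at their own pace and stop on an object; FORCE is the grip in N (left out, the last holds). Time passes only in rows, so rows that repeat a pose let the fingers close. It gives the time, the measured TCP pose, the force, the opening and the grip force at its end, in the units of the state.
- ctrl.get_obs(): the state, without advancing time (a new reading comes with each control period).
- ctrl.get_image(name): name is "side" or "top" or "wrist"; returns the picture (480x640x3 uint8, blue, green, red); there is no depth.
- ctrl.calibration(name): a dict with "fx", "fy", "cx", "cy" (pixels), "R" (3x3) and "t" (3): a world point X has camera coordinates R X + t. Camera axes: x right, y down, z forward; pixel columns grow to the right and rows downward; lengths in m; the calibration is good to about 2 mm. A picture is of the moment at which its call begins: read the wrist's pose just before it. calibration takes no time and is no camera call; for the wrist camera it gives the pose at the moment of the call.
- ctrl.finish_job(): hands the job in; it is judged then, once.
Trained networks look in the newest picture that a camera, given by its name, has taken for a name from the list of things; names that differ only in an ending like _2 or _b are one class to them, and where a whole thing is asked for, a point or a joint stands for the part that bears it (a point fixed in the world has none). Each returns a list of dicts, best first, with "score" (0 to 1); they miss things now and then, are a little off and sometimes report something else, mostly with a low value. They report only what shows in the picture. A call takes as long as a camera call. They do not tell look-alikes from the thing itself.
- ctrl.look_for(camera, query): "position" ([column, row] in pixels, amid what is visible of it).
- ctrl.landmark_of(camera, query): "position" ([column, row] in pixels: a listed point, or the origin of a listed thing).
The state is a dict: "t": time; "q": joint angles; "dq": joint speeds; "effort": joint torques, N m; "tool_pos": TCP position; "tool_rot": TCP orientation; "contact_force": force on the tool from outside, world axes, zero at the start; "wrist_torque": the same for the moment, N m; "opening": finger opening in m; "grip_force": force on a finger pad.
Only numpy, scipy, OpenCV 4.12 (cv2) and the standard library are available. Lean on these libraries where they do the work, as an engineer would, in place of code of your own. Each camera call takes 0.05 s, during which the arm holds its last target. There are 200 camera calls.

## Working session

There is one attempt and no reset: what is moved stays moved. The work goes in short steps, Python scripts to look and compute and a shell command to move; the robot and the scene stay as the last step left them, time stands still between calls to the robot, and variables do not carry over. Pictures are saved under pics/ and viewed, at most 10 in all, crops included, and the job is handed in when it is done.

```bash
mkdir -p pics
cat > h.py <<'E'
import numpy as np,cv2
from scipy.spatial.transform import Rotation as Ro
from station import ctrl
def ray(cam,px,z,cal=None):
    c=cal or ctrl.calibration(cam);R=np.array(c["R"]);t=np.array(c["t"])
    d=R.T@np.array([(px[0]-c["cx"])/c["fx"],(px[1]-c["cy"])/c["fy"],1]);o=-R.T@t
    return o+d*(z-o[2])/d[2]
def proj(cam,X,cal=None):
    c=cal or ctrl.calibration(cam);p=np.array(c["R"])@np.array(X)+np.array(c["t"])
    return np.array([c["fx"]*p[0]/p[2]+c["cx"],c["fy"]*p[1]/p[2]+c["cy"]])
def totool(dw):
    o=ctrl.get_obs();return Ro.from_rotvec(o["tool_rot"]).inv().apply(dw)*100
E
python3 - <<'E'
from h import *
o=ctrl.get_obs();print(o["t"],o["tool_pos"],o["tool_rot"])
a=ctrl.get_image("top");b=ctrl.get_image("side")
cv2.imwrite("pics/top.png",a);cv2.imwrite("pics/side.png",b)
for cam in("top","side"):
  c=ctrl.calibration(cam);print(cam,-np.array(c["R"]).T@np.array(c["t"]))
  for q,z in(("trap_bottle",0),("pad_top",.02),("screw_grip",.088),("station",0)):
    for r in ctrl.landmark_of(cam,q)[:3]: print(cam,q,np.round(r["score"],2),np.round(r["position"]),ray(cam,r["position"],z).round(3))
E
```

```text
0.0 [0.21685332 0.58549125 0.23002818] [-0.55430009 -3.09169661  0.00320154]
top [ 0.35260204 -0.01399548  1.59088585]
top trap_bottle 0.9 [278. 234.] [0.632 0.1   0.   ]
top trap_bottle 0.71 [209. 264.] [0.549 0.299 0.   ]
top trap_bottle 0.68 [240. 194.] [0.754 0.21  0.   ]
top pad_top 0.9 [344. 273.] [ 0.516 -0.085  0.02 ]
top screw_grip 0.53 [405. 253.] [ 0.559 -0.247  0.088]
top screw_grip 0.43 [287. 185.] [0.755 0.07  0.088]
top station 0.62 [371. 258.] [ 0.559 -0.164  0.   ]
side [ 0.33016869 -0.80023262  0.78743822]
side trap_bottle 0.96 [357. 209.] [0.741 0.207 0.   ]
side trap_bottle 0.75 [287. 198.] [0.553 0.313 0.   ]
side trap_bottle 0.69 [324. 216.] [0.64 0.2  0.  ]
side pad_top 0.82 [306. 289.] [ 0.511 -0.087  0.02 ]
side screw_grip 0.83 [348. 312.] [ 0.562 -0.235  0.088]
side station 0.89 [332. 311.] [ 0.556 -0.151  0.   ]
side station 0.7 [348. 314.] [ 0.589 -0.17   0.   ]
```

View pics/top.png

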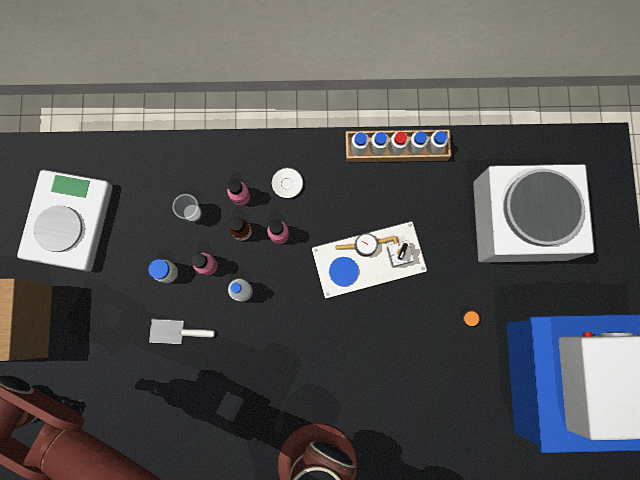

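View pics/side.png

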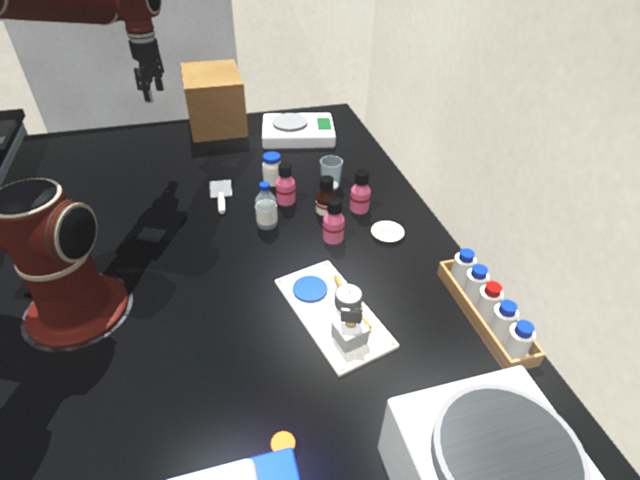

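Candidates for the bottle in the top view are (240,228) amber-brown, and (278,232), (238,192) and (205,264), which are all pink. The amber one with the black cap fits, at about (0.64, 0.20). In the side view it is at (324,205). The station's pad is at (344,271) and its screw at (403,251). I'll confirm the bottle in a crop.

Run:
```python
from h import *
a=cv2.imread("pics/top.png");b=cv2.imread("pics/side.png")
A=cv2.resize(a[170:290,150:310],(400,300),interpolation=2);B=cv2.resize(b[140:260,250:410],(400,300),interpolation=2);C=cv2.resize(a[220:280,370:450],(400,300),interpolation=2);D=cv2.resize(b[270:360,290:410],(400,300),interpolation=2)
cv2.imwrite("pics/crop.png",np.vstack([np.hstack([A,B]),np.hstack([C,D])]))
print(ray("top",(237,224),.125),ray("side",(325,181),.125),totool([.645-.217,.205-.5855,.02]))
```

```text
[0.63968639 0.20120234 0.125     ] [0.63530057 0.19115556 0.125     ] [-53.35357035 -20.80958154  -2.00008662]
```

View pics/crop.png

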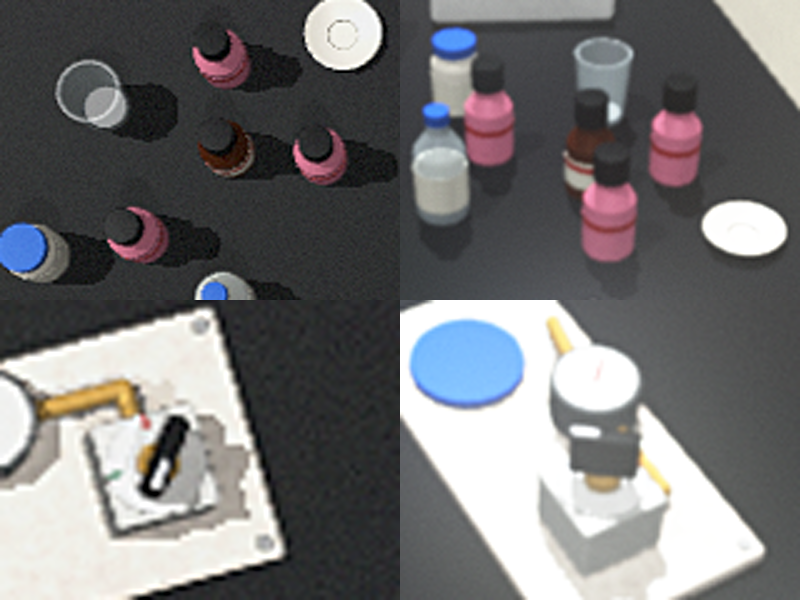

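The crop confirms it: amber with a black cap at top (240,226), between three pink ones. The screw's white line points toward the robot and to the left, about 2.4 rad open. Going above the bottle.

```bash
python3 -m handwheel '[[[-6,-2.4,-3],[0,0,0]],[[-12,-4.8,-3],[0,0,0]],[[-18,-7.2,-3],[0,0,0]],[[-23,-9.6,-3],[0,0,0]],[[-28,-11.5,-3],[0,0,0]]]' -1 20; python3 -m handwheel '[[[-6,-2.4,0],[0,0,0.15]],[[-12,-4.8,0],[0,0,0.3]],[[-18,-7.2,0],[0,0,0.45]],[[-25,-10.2,0],[0,0,0.45]],[[-25,-10.2,0],[0,0,0.45]]]'
python3 - <<'E'
from h import *
o=ctrl.get_obs();print(o["t"],o["tool_pos"],o["tool_rot"],o["q"])
c=ctrl.calibration("wrist");a=ctrl.get_image("wrist");cv2.imwrite("pics/w1.png",a)
for f in(ctrl.look_for,ctrl.landmark_of):
  for r in f("wrist","trap_bottle")[:4]: print(r["score"],np.round(r["position"]),ray("wrist",r["position"],0,c).round(3))
print(proj("wrist",[.638,.198,.125],c))
E
```

```text
t: 1.12
tool_pos: [0.441, 0.3793, 0.2616]
tool_rot: [0.555, 3.092, 0.001]
contact_force: [2.0, 0.3, 0.4]
opening: 0.0851
grip_force: 0.0
t: 1.75
tool_pos: [0.6407, 0.1956, 0.2609]
tool_rot: [-1.236, -2.888, 0.001]
contact_force: [-0.4, 0.4, -0.3]
opening: 0.0857
grip_force: 0.0
1.75 [0.64065623 0.19559422 0.26090539] [-1.23553931e+00 -2.88836248e+00  7.30252710e-04] [ 1.85462729e-01  1.41614742e-01  1.46870796e+00 -3.50493531e-04
  1.53158253e+00 -5.76899840e-01]
0.68 [254. 276.] [0.646 0.063 0.   ]
0.67 [328.  59.] [0.54  0.312 0.   ]
0.62 [332. 210.] [0.658 0.198 0.   ]
0.55 [400. 270.] [0.778 0.202 0.   ]
0.96 [266. 255.] [0.638 0.097 0.   ]
0.95 [388. 250.] [0.747 0.209 0.   ]
0.91 [327. 196.] [0.641 0.205 0.   ]
0.6 [326.  70.] [0.546 0.303 0.   ]
[320.09140988 226.63773574]
```

View pics/w1.png

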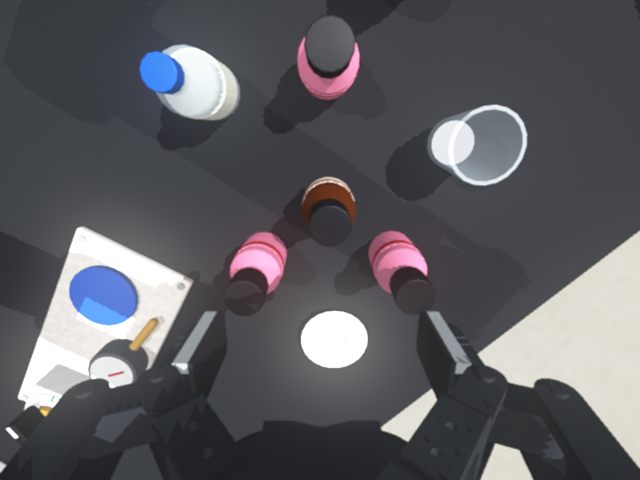

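The amber bottle is in the centre of the view with its cap at about (329,224), and the fingers straddle the gaps between the pink ones.

Run:
```python
from h import *
p=ray("wrist",(329,223),.123);print(p,ray("wrist",(327,196),0))
o=ctrl.get_obs();b=np.array([.6425,.2035]) if 0 else p[:2]
print(totool(np.array([b[0],b[1],.110-.019])-o["tool_pos"]))
```

```text
[0.63957972 0.20814498 0.123     ] [0.63959405 0.20847148 0.        ]
[ 0.621371    0.74978472 17.00040713]
```

```bash
python3 -m handwheel '[[[0.5,0.6,5],[0,0,0]],[[0.5,0.6,10],[0,0,0]],[[0.5,0.6,14.5],[0,0,0]],[[0.5,0.6,17.5],[0,0,0]],[[0.5,0.6,17.5],[0,0,0]]]' -1; python3 -m handwheel '[[[0,0,0],[0,0,0]],[[0,0,0],[0,0,0]],[[0,0,0],[0,0,0]],[[0,0,0],[0,0,0]],[[0,0,0],[0,0,0]]]' 1 40; python3 -m handwheel '[[[0,0,0],[0,0,0]],[[0,0,0],[0,0,0]],[[0,0,0],[0,0,0]],[[0,0,-0.5],[0,0,0]],[[0,0,-1],[0,0,0]]]'
```

```text
t: 2.52
tool_pos: [0.6359, 0.2076, 0.083]
tool_rot: [-1.225, -2.887, 0.006]
contact_force: [-0.1, 0.5, -0.4]
opening: 0.0851
grip_force: 0.0
t: 3.15
tool_pos: [0.6407, 0.2065, 0.0887]
tool_rot: [1.23, 2.889, 0.003]
contact_force: [-0.9, -0.7, 6.2]
opening: 0.0368
grip_force: 40.3
t: 3.78
tool_pos: [0.6389, 0.206, 0.0956]
tool_rot: [-1.23, -2.889, 0.002]
contact_force: [-0.5, 0.4, -3.0]
opening: 0.0367
grip_force: 40.3
```

```bash
python3 -m handwheel '[[[0,0,-4],[0,0,0]],[[0,0,-8],[0,0,0]],[[0,0,-12],[0,0,0]],[[0,0,-15],[0,0,0]],[[0,0,-15],[0,0,0]]]'
python3 - <<'E'
from h import *
c=ctrl.calibration("wrist");a=ctrl.get_image("wrist")
for q,z in(("pad_top",.02),("screw_grip",.088),("station",0)):
  for r in ctrl.landmark_of("wrist",q)[:2]: print(q,round(r["score"],2),np.round(r["position"]),ray("wrist",r["position"],z,c).round(4))
def ell(im,cam,c):
  h=cv2.cvtColor(im,cv2.COLOR_BGR2HSV);m=cv2.inRange(h,(105,120,60),(125,255,255))
  for k in cv2.findContours(m,0,1)[0]:
    if cv2.contourArea(k)>150:
      e=cv2.fitEllipse(cv2.convexHull(k));print(cam,np.round(e[0]),np.round(e[1]),ray(cam,e[0],.02,c).round(4))
ell(a,"wrist",c)
for n in("top","side"): ell(cv2.imread(f"pics/{n}.png"),n,ctrl.calibration(n))
o=ctrl.get_obs();print(o["tool_pos"],totool(np.array([.514,-.086,o["tool_pos"][2]])-o["tool_pos"]),o["q"])
E
```

```text
t: 4.4
tool_pos: [0.641, 0.2065, 0.2497]
tool_rot: [1.228, 2.886, 0.005]
contact_force: [0.3, -0.3, -2.2]
opening: 0.037
grip_force: 41.0
pad_top 0.68 [ 87. 307.] [ 0.5204 -0.0861  0.02  ]
pad_top 0.57 [ 11. 441.] [ 0.5579 -0.3565  0.02  ]
screw_grip 0.68 [ 14. 441.] [ 0.5649 -0.2403  0.088 ]
station 0.7 [ 91. 349.] [ 0.5556 -0.1578  0.    ]
wrist [ 90. 304.] [55. 71.] [ 0.5211 -0.0804  0.02  ]
wrist [143.  80.] [41. 51.] [0.4258 0.1769 0.02  ]
top [589. 382.] [146. 231.] [ 0.2025 -0.7476  0.02  ]
top [158. 269.] [20. 21.] [0.5368 0.4374 0.02  ]
top [343. 271.] [29. 29.] [ 0.5201 -0.0829  0.02  ]
side [524. 328.] [17. 18.] [ 0.9372 -0.3203  0.02  ]
side [508. 308.] [16. 17.] [ 0.9377 -0.2595  0.02  ]
side [310. 289.] [25. 33.] [ 0.519  -0.0886  0.02  ]
side [479. 271.] [14. 16.] [ 0.938  -0.1366  0.02  ]
side [271. 157.] [13. 19.] [0.5489 0.5394 0.02  ]
[0.63834098 0.20595062 0.24313081] [-12.42150069 -29.20030232   0.08421138] [ 2.01231901e-01  1.55147109e-01  1.48320178e+00  1.92864335e-05
  1.50794526e+00 -5.64739919e-01]
```

```bash
python3 -m handwheel '[[[-1.3,-2.9,0],[0,0,0]],[[-3.2,-7.2,0],[0,0,0]],[[-5,-11.5,0],[0,0,0]],[[-6.9,-15.8,0],[0,0,0]],[[-8.8,-20.1,0],[0,0,0]]]' ; python3 -m handwheel '[[[-1.8,-4.1,0],[0,0,0]],[[-3.1,-7,0],[0,0,0]],[[-3.9,-8.7,0],[0,0,0]],[[-3.9,-8.7,0],[0,0,0]],[[-3.9,-8.7,0],[0,0,0]]]'
python3 - <<'E'
from h import *
o=ctrl.get_obs();print(o["tool_pos"],o["contact_force"],o["q"])
v=[]
for n in("top","side","wrist"):
  c=ctrl.calibration(n);a=ctrl.get_image(n);cv2.imwrite(f"pics/{n}2.png",a)
  for q in("trap_bottle","pad_top"):
   for r in ctrl.landmark_of(n,q)[:4]:
    print(n,q,round(r["score"],2),np.round(r["position"]),ray(n,r["position"],o["tool_pos"][2]-.0865 if q[0]=="t" else .02,c).round(4))
S=cv2.imread("pics/side2.png")[170:350,220:400];W=cv2.imread("pics/wrist2.png")
cv2.imwrite("pics/v2.png",np.hstack([cv2.resize(S,(400,400),interpolation=2),cv2.resize(W,(400,400))]))
E
```

```text
t: 5.22
tool_pos: [0.5541, 0.0023, 0.244]
tool_rot: [-1.229, -2.888, 0.002]
contact_force: [-0.0, -0.8, -3.5]
opening: 0.037
grip_force: 41.3
t: 5.85
tool_pos: [0.5202, -0.0843, 0.2458]
tool_rot: [-1.229, -2.89, -0.001]
contact_force: [-0.2, -0.2, -2.5]
opening: 0.037
grip_force: 41.4
[ 0.52017973 -0.08425791  0.24576602] [-0.17171393 -0.19228517 -2.45633603] [-3.02206048e-01 -1.91887658e-01  1.82137113e+00  6.45113683e-04
  1.51294420e+00 -1.06889687e+00]
top trap_bottle 0.77 [276. 234.] [0.6051 0.0965 0.1593]
top trap_bottle 0.76 [207. 264.] [0.5294 0.273  0.1593]
top trap_bottle 0.68 [241. 196.] [0.7071 0.1861 0.1593]
top trap_bottle 0.51 [347. 267.] [ 0.5149 -0.0853  0.1593]
top pad_top 0.94 [343. 270.] [ 0.5221 -0.0816  0.02  ]
side trap_bottle 0.78 [285. 200.] [0.5025 0.0814 0.1593]
side trap_bottle 0.6 [333. 237.] [ 0.5743 -0.0801  0.1593]
side trap_bottle 0.57 [310. 243.] [ 0.5199 -0.0887  0.1593]
side trap_bottle 0.57 [358. 209.] [0.6612 0.003  0.1593]
side pad_top 0.94 [306. 290.] [ 0.5092 -0.09    0.02  ]
side pad_top 0.68 [273. 179.] [0.5272 0.3985 0.02  ]
side pad_top 0.45 [267. 223.] [0.4683 0.1815 0.02  ]
wrist trap_bottle 0.72 [506. 158.] [0.5641 0.0476 0.1593]
wrist trap_bottle 0.68 [322. 255.] [ 0.5243 -0.0863  0.1593]
wrist pad_top 0.57 [321. 210.] [ 0.5223 -0.0857  0.02  ]
```

View pics/v2.png

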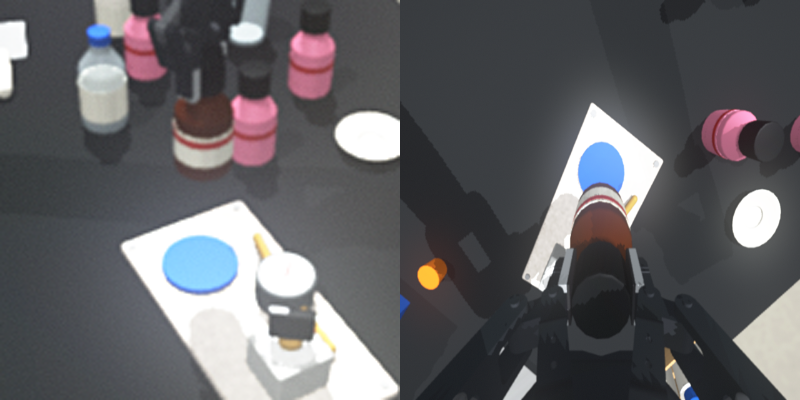

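The side crop shows the amber bottle held upright. In the wrist view it lines up with the pad. Lowering it now.

```bash
python3 -m handwheel '[[[0,0,3],[0,0,0]],[[0,0,6.5],[0,0,0]],[[0,0,10],[0,0,0]],[[0,0,12.2],[0,0,0]],[[0,0,12.8],[0,0,0]]]' ; python3 -m handwheel '[[[0,0,0],[0,0,0]],[[0,0,0.2],[0,0,0]],[[0,0,0.2],[0,0,0]]]';  python3 -m handwheel '[[[0,0,0.2],[0,0,0]],[[0,0,0.2],[0,0,0]]]'; python3 -m handwheel '[[[0,0,0.2],[0,0,0]],[[0,0,0.2],[0,0,0]]]'
```

```text
t: 6.92
tool_pos: [0.5189, -0.0846, 0.1164]
tool_rot: [-1.229, -2.887, 0.001]
contact_force: [0.3, 0.4, -2.3]
opening: 0.0369
grip_force: 41.3
t: 7.3
tool_pos: [0.5207, -0.0852, 0.1173]
tool_rot: [1.23, 2.889, 0.0]
contact_force: [-0.1, -0.4, -1.8]
opening: 0.0373
grip_force: 41.3
t: 7.55
tool_pos: [0.52, -0.085, 0.1143]
tool_rot: [-1.23, -2.891, 0.0]
contact_force: [-0.5, 0.5, -2.8]
opening: 0.037
grip_force: 41.3
t: 7.8
tool_pos: [0.5199, -0.0849, 0.112]
tool_rot: [-1.23, -2.89, 0.0]
contact_force: [-0.6, -0.7, -3.3]
opening: 0.0371
grip_force: 41.3
```

```bash
python3 -m handwheel '[[[0,0,0.2],[0,0,0]],[[0,0,0.2],[0,0,0]]]'; python3 -m handwheel '[[[0,0,0.15],[0,0,0]],[[0,0,0.15],[0,0,0]]]'; python3 -m handwheel '[[[0,0,0.15],[0,0,0]],[[0,0,0.15],[0,0,0]]]'
```

```text
t: 8.05
tool_pos: [0.5199, -0.0849, 0.11]
tool_rot: [-1.23, -2.89, 0.0]
contact_force: [-0.1, -0.6, -2.3]
opening: 0.0375
grip_force: 41.3
t: 8.3
tool_pos: [0.5201, -0.085, 0.1088]
tool_rot: [1.23, 2.891, 0.0]
contact_force: [0.4, -0.1, -2.2]
opening: 0.037
grip_force: 41.6
t: 8.55
tool_pos: [0.5205, -0.0853, 0.1088]
tool_rot: [1.23, 2.89, -0.001]
contact_force: [-3.5, 0.4, 5.4]
opening: 0.0371
grip_force: 42.0
```

Run:
```python
from h import *
v=[]
for _ in range(4): ctrl.get_image("side");o=ctrl.get_obs();print(o["tool_pos"][2],o["contact_force"][2])
```

```text
0.10878917063578045 5.034623523584623
0.10878114289848745 4.752198731035469
0.10880470798429583 5.110564415115596
0.10877244652315865 4.857725251311413
```

Contact felt: the force went from -2.5 to +5 N at the expected height. Releasing and rising.

```bash
python3 -m handwheel '[[[0,0,0],[0,0,0]],[[0,0,0],[0,0,0]],[[0,0,0],[0,0,0]],[[0,0,0],[0,0,0]]]' -0.6; python3 -m handwheel '[[[0,0,-3],[0,0,0]],[[0,0,-7],[0,0,0]],[[0,0,-12],[0,0,0]],[[0,0,-12],[0,0,0]],[[0,0,-12],[0,0,0]]]'
python3 - <<'E'
from h import *
o=ctrl.get_obs();print(o["tool_pos"],o["q"])
c=ctrl.calibration("wrist");a=ctrl.get_image("wrist");s=ctrl.get_image("side");t=ctrl.get_image("top")
for cam,k in(("wrist",c),("side",None),("top",None)):
  for q,z in(("trap_bottle",.02),("screw_grip",.088),("pad_top",.02)):
    for r in ctrl.landmark_of(cam,q)[:4]: print(cam,q,round(r["score"],2),np.round(r["position"]),ray(cam,r["position"],z,k).round(4))
cv2.imwrite("pics/v3.png",np.hstack([cv2.resize(s[220:370,260:410],(400,400),interpolation=2),cv2.resize(a,(400,400))]))
E
```

```text
t: 9.25
tool_pos: [0.5201, -0.0849, 0.1072]
tool_rot: [-1.23, -2.891, -0.0]
contact_force: [0.0, 1.0, 0.1]
opening: 0.0684
grip_force: 0.0
t: 9.88
tool_pos: [0.5199, -0.0849, 0.2269]
tool_rot: [-1.23, -2.89, 0.0]
contact_force: [-0.4, 0.1, -0.7]
opening: 0.0684
grip_force: 0.0
[ 0.51985585 -0.08489755  0.22687021] [-3.03206814e-01 -1.81595728e-01  1.84387657e+00 -1.83825286e-05
  1.47969882e+00 -1.06919657e+00]
wrist trap_bottle 0.95 [324. 214.] [ 0.5243 -0.0849  0.02  ]
wrist trap_bottle 0.72 [519. 157.] [0.6248 0.0939 0.02  ]
wrist screw_grip 0.69 [571. 264.] [0.7049 0.0485 0.088 ]
wrist screw_grip 0.63 [244. 367.] [ 0.5642 -0.2429  0.088 ]
wrist pad_top 0.28 [244. 368.] [ 0.5889 -0.2959  0.02  ]
side trap_bottle 0.97 [358. 210.] [0.7329 0.1799 0.02  ]
side trap_bottle 0.84 [310. 291.] [ 0.519  -0.0969  0.02  ]
side trap_bottle 0.8 [335. 237.] [0.6337 0.0786 0.02  ]
side trap_bottle 0.68 [285. 199.] [0.5423 0.2828 0.02  ]
side screw_grip 0.7 [349. 313.] [ 0.5628 -0.2381  0.088 ]
side pad_top 0.67 [307. 288.] [ 0.5138 -0.0846  0.02  ]
top trap_bottle 0.94 [238. 193.] [0.7508 0.2136 0.02  ]
top trap_bottle 0.77 [206. 263.] [0.5496 0.3046 0.02  ]
top trap_bottle 0.65 [275. 235.] [0.6265 0.1099 0.02  ]
top trap_bottle 0.54 [344. 267.] [ 0.5308 -0.0852  0.02  ]
top screw_grip 0.65 [403. 251.] [ 0.5634 -0.2428  0.088 ]
top screw_grip 0.28 [344. 273.] [ 0.5064 -0.0811  0.088 ]
top pad_top 0.93 [344. 273.] [ 0.5148 -0.0831  0.02  ]
top pad_top 0.39 [242. 290.] [0.4719 0.2023 0.02  ]
```

View pics/v3.png

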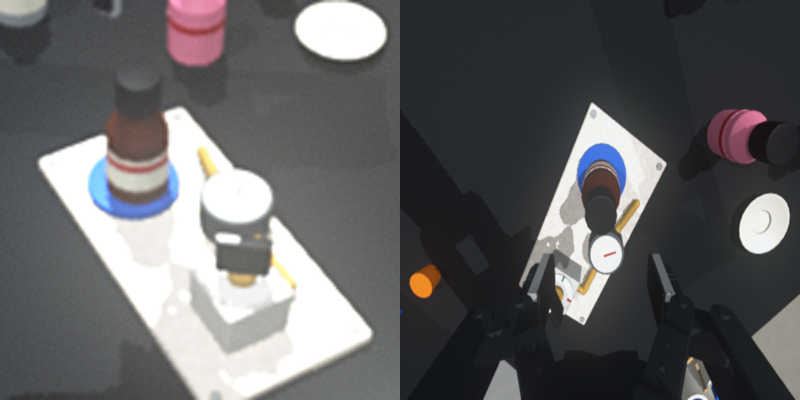

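The side crop shows the bottle standing upright on the pad, base centred at about (138,192) within the pad, and released. Moving above the thumbscrew with the fingers square to the wing.

```bash
python3 -m handwheel '[[[-4,-2.2,0],[0,0,-0.1]],[[-8,-4.4,0],[0,0,-0.25]],[[-12,-6.6,0],[0,0,-0.38]],[[-14.3,-7.7,0],[0,0,-0.38]],[[-14.3,-7.7,0],[0,0,-0.38]]]' -1
python3 - <<'E'
from h import *
o=ctrl.get_obs();print(o["tool_pos"],o["tool_rot"],o["q"])
c=ctrl.calibration("wrist");a=ctrl.get_image("wrist");cv2.imwrite("pics/w4.png",a)
for r in ctrl.landmark_of("wrist","screw_grip")[:2]: print(r["score"],np.round(r["position"]),ray("wrist",r["position"],.088,c).round(4))
print(proj("wrist",[.5635,-.2415,.102],c))
t=cv2.imread("pics/top.png");m=cv2.inRange(t[215:305,305:435],(150,150,150),(255,255,255))
k=np.vstack(cv2.findContours(m,0,1)[0]);r=cv2.boxPoints(cv2.minAreaRect(k))+[305,215]
P=[ray("top",p,.012)[:2] for p in r];print(np.round(P,3));
for i in range(4):
  d=P[i]-P[i-1];print(np.linalg.norm(d),np.degrees(np.arctan2(d[1],d[0])))
E
```

```text
t: 11.1
tool_pos: [0.5638, -0.2428, 0.227]
tool_rot: [-0.666, -3.07, -0.0]
contact_force: [-0.4, -0.2, -1.1]
opening: 0.085
grip_force: 0.0
[ 0.56376933 -0.24284532  0.22702183] [-6.65689363e-01 -3.06980584e+00 -2.89661373e-04] [-5.27924720e-01  2.95423750e-02  1.64390319e+00  4.00462559e-05
  1.46862099e+00 -1.67163642e+00]
[322.14074094 233.24709763]
[[ 0.589  0.007]
 [ 0.663 -0.287]
 [ 0.517 -0.319]
 [ 0.446 -0.028]]
0.1480091302902701 13.839774556507676
0.30300681079800146 -75.9682305669464
0.14944751745024057 -167.78994023101507
0.2987550342047081 103.77023847587047
```

View pics/w4.png

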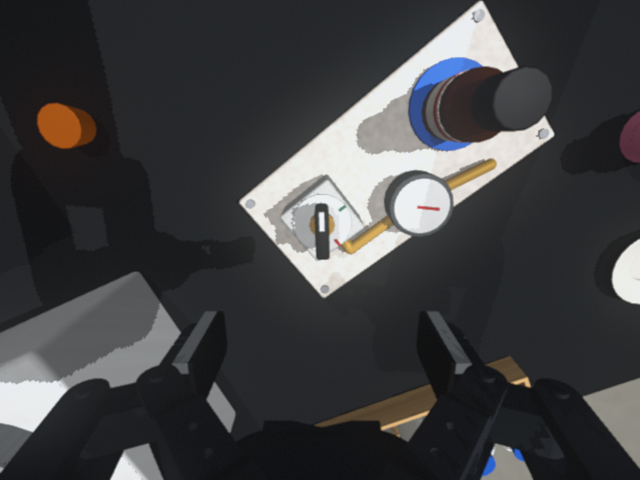

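The wrist view shows the wing upright in the image, (321,205) to (322,258), square to the closing line and under the TCP. Its white half points away from the gripper. The bottle is on the pad. Descending and gripping.

```bash
python3 -m handwheel '[[[0,0,5],[0,0,0]],[[0,0,10],[0,0,0]],[[0,0,14],[0,0,0]],[[0,0,15.7],[0,0,0]],[[0,0,15.7],[0,0,0]]]' -1 40; python3 -m handwheel '[[[0,0,0],[0,0,0]],[[0,0,0],[0,0,0]],[[0,0,0],[0,0,0]],[[0,0,0],[0,0,0]],[[0,0,0],[0,0,0]]]' 1 40; python3 -m handwheel '[[[0,0,0],[0,0,0]],[[0,0,0],[0,0,0]],[[0,0,0],[0,0,0]],[[0,0,0],[0,0,0]],[[0,0,0],[0,0,0]]]'
python3 - <<'E'
from h import *
o=ctrl.get_obs();print(o["tool_pos"],o["tool_rot"],o["q"],o["wrist_torque"],o["contact_force"])
E
```

```text
t: 11.82
tool_pos: [0.5632, -0.2404, 0.0697]
tool_rot: [-0.661, -3.07, -0.001]
contact_force: [-0.2, -0.2, 0.1]
opening: 0.0853
grip_force: 0.0
t: 12.45
tool_pos: [0.5636, -0.2422, 0.071]
tool_rot: [0.662, 3.071, -0.002]
contact_force: [-3.1, -2.9, 3.2]
opening: 0.0114
grip_force: 41.2
t: 13.08
tool_pos: [0.5636, -0.2423, 0.0711]
tool_rot: [0.663, 3.071, -0.002]
contact_force: [-4.4, -3.3, 5.7]
opening: 0.0115
grip_force: 41.5
[ 0.56361634 -0.24227957  0.07106356] [ 6.62579558e-01  3.07081089e+00 -2.31157959e-03] [-5.26604043e-01  1.73263572e-01  1.76319275e+00 -1.46177989e-03
  1.20457487e+00 -1.67185905e+00] [-0.50721296  0.66992097  0.00730697] [-4.43740357 -3.29189484  5.74866314]
```

```bash
cat > s.py <<'E'
from h import *
o=ctrl.get_obs();R=Ro.from_rotvec(o["tool_rot"]).as_matrix()
print("yawY %.2f deg"%np.degrees(np.arctan2(R[1,1],R[0,1])),"pos",o["tool_pos"].round(4),"T",np.round(o["wrist_torque"],3),"F",np.round(o["contact_force"],1),"open",round(o["opening"],4),"t",o["t"],"q6",o["q"][5])
E
python3 s.py; python3 -m handwheel '[[[0,0,0],[0,0,0.17]],[[0,0,0],[0,0,0.34]],[[0,0,0],[0,0,0.51]],[[0,0,0],[0,0,0.68]],[[0,0,0],[0,0,0.85]]]' >/dev/null; python3 s.py;  python3 -m handwheel '[[[0,0,0],[0,0,0.17]],[[0,0,0],[0,0,0.34]],[[0,0,0],[0,0,0.51]],[[0,0,0],[0,0,0.68]],[[0,0,0],[0,0,0.85]]]'>/dev/null; python3 s.py;  python3 -m handwheel '[[[0,0,0],[0,0,0.17]],[[0,0,0],[0,0,0.34]],[[0,0,0],[0,0,0.45]],[[0,0,0],[0,0,0.45]]]' >/dev/null; python3 s.py
```

```text
yawY 65.65 deg pos [ 0.5636 -0.2423  0.0711] T [-0.507  0.67   0.007] F [-4.4 -3.3  5.7] open 0.0115 t 13.075 q6 -1.671859050941993
yawY 16.65 deg pos [ 0.5644 -0.2416  0.0711] T [-0.249  0.216  0.076] F [-1.  -1.6  3.6] open 0.0115 t 13.7 q6 -0.8165291161334935
yawY -32.05 deg pos [ 0.5655 -0.2418  0.0711] T [-0.337 -0.474  0.029] F [ 3.4 -2.5  1.5] open 0.011 t 14.325 q6 0.03344122136093008
yawY -57.58 deg pos [ 0.5658 -0.2422  0.0711] T [-0.538 -0.628 -0.112] F [ 4.4 -2.9 -0.1] open 0.0116 t 14.825 q6 0.4787863769948309
```

```bash
for i in 1; do python3 -m handwheel '[[[0,0,0],[0,0,0.08]],[[0,0,0],[0,0,0.15]],[[0,0,0],[0,0,0.15]]]' >/dev/null; python3 s.py; done; python3 -m handwheel '[[[0,0,0],[0,0,0.05]],[[0,0,0],[0,0,0.05]]]' >/dev/null; python3 s.py; python3 -m handwheel '[[[0,0,0],[0,0,0.05]],[[0,0,0],[0,0,0.05]]]' >/dev/null; python3 s.py;python3 -m handwheel '[[[0,0,0],[0,0,0.05]],[[0,0,0],[0,0,0.05]]]' >/dev/null; python3 s.py
```

```text
yawY -66.16 deg pos [ 0.566  -0.2424  0.0711] T [-0.664 -0.609 -0.077] F [ 4.  -3.9 -0.7] open 0.0116 t 15.2 q6 0.6285907209481585
yawY -69.02 deg pos [ 0.566  -0.2424  0.0711] T [-0.677 -0.632 -0.034] F [ 5.1 -4.  -0.3] open 0.0117 t 15.45 q6 0.6784395440459285
yawY -71.88 deg pos [ 0.566  -0.2425  0.0711] T [-0.768 -0.708 -0.061] F [ 6.3 -4.  -0.7] open 0.0113 t 15.7 q6 0.7284154995594566
yawY -74.75 deg pos [ 0.566  -0.2426  0.0711] T [-0.761 -0.691 -0.091] F [ 5.3 -4.6 -0.1] open 0.0118 t 15.95 q6 0.7784404647689824
```

```bash
python3 -m handwheel '[[[0,0,0],[0,0,0.03]],[[0,0,0],[0,0,0.03]]]' >/dev/null; python3 s.py; python3 -m handwheel '[[[0,0,0],[0,0,0.03]],[[0,0,0],[0,0,0.03]]]' >/dev/null; python3 s.py;python3 -m handwheel '[[[0,0,0],[0,0,0.03]],[[0,0,0],[0,0,0.03]]]' >/dev/null; python3 s.py
```

```text
yawY -76.42 deg pos [ 0.566  -0.2426  0.0711] T [-0.735 -0.673  0.069] F [ 5.  -3.6 -0.6] open 0.0112 t 16.2 q6 0.8078084548082594
yawY -77.99 deg pos [ 0.566  -0.2426  0.0711] T [-0.72  -0.727  0.941] F [ 4.4 -4.1 -0.9] open 0.0113 t 16.45 q6 0.8356444851064182
yawY -79.59 deg pos [ 0.566  -0.2426  0.0712] T [-0.742 -0.639  1.529] F [ 5.2 -5.  -0.9] open 0.0113 t 16.7 q6 0.8640706580921101
```

Seated: the torque jumped at a yaw of about -76.3°, which agrees with the plate's yaw of about 13.8° (seated is -76.2°). Backing off to a tool yaw of 13.8°.

```bash
python3 -m handwheel '[[[0,0,0],[0,0,-0.15]],[[0,0,0],[0,0,-0.32]],[[0,0,0],[0,0,-0.49]],[[0,0,0],[0,0,-0.66]],[[0,0,0],[0,0,-0.83]]]' >/dev/null; python3 s.py;  python3 -m handwheel '[[[0,0,0],[0,0,-0.17]],[[0,0,0],[0,0,-0.34]],[[0,0,0],[0,0,-0.51]],[[0,0,0],[0,0,-0.66]],[[0,0,0],[0,0,-0.74]]]'>/dev/null; python3 -m handwheel '[[[0,0,0],[0,0,0]],[[0,0,0],[0,0,0]]]'>/dev/null; python3 s.py
```

```text
yawY -32.01 deg pos [ 0.5655 -0.2418  0.071 ] T [-0.345 -0.353 -0.027] F [ 3.6 -1.5  2. ] open 0.0116 t 17.325 q6 0.03260234745563637
yawY 10.03 deg pos [ 0.5646 -0.2416  0.0711] T [-0.203 -0.08   0.074] F [ 1.7 -0.3  5.2] open 0.0112 t 18.2 q6 -0.7009025132552944
```

Remaining turn: 3.75° = 0.065 rad. Then I'll check it in the pictures.

```bash
python3 -m handwheel '[[[0,0,0],[0,0,-0.04]],[[0,0,0],[0,0,-0.065]],[[0,0,0],[0,0,-0.065]],[[0,0,0],[0,0,-0.065]]]'>/dev/null; python3 s.py
python3 - <<'E'
from h import *
a=ctrl.get_image("wrist");s=ctrl.get_image("side");t=ctrl.get_image("top")
cv2.imwrite("pics/v5.png",np.hstack([cv2.resize(a[80:440,140:500],(400,400)),cv2.resize(s[220:370,260:410],(400,400),interpolation=2)]))
for r in ctrl.landmark_of("top","trap_bottle")[:4]: print(r["position"],ray("top",r["position"],.02).round(3))
E
```

```text
yawY 13.76 deg pos [ 0.5645 -0.2416  0.071 ] T [-0.169 -0.041  0.007] F [ 0.4 -0.3  4.7] open 0.0114 t 18.7 q6 -0.7660990665343164
[277.8, 233.4] [0.631 0.101 0.02 ]
[346.6, 269.4] [ 0.524 -0.092  0.02 ]
[240.9, 195.9] [0.742 0.206 0.02 ]
[209.3, 263.8] [0.548 0.294 0.02 ]
```

View pics/v5.png

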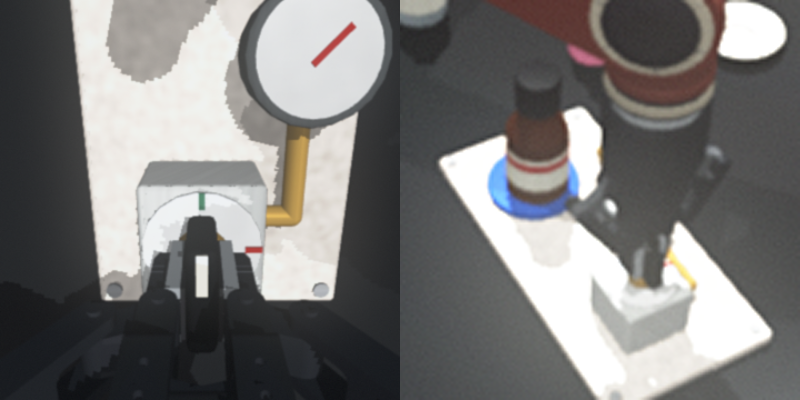

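The white line at (202,275) points straight at the green tick at (202,200). The wing is still gripped, and the bottle stands on the pad at (538,190). Handing in.

```bash
python3 -c "
from station import ctrl
print(ctrl.finish_job())"
```

```text
the job is handed in; nothing more can be done
None
```

The amber bottle stands released in the middle of the blue pad, and the thumbscrew was seated, backed off a quarter turn to the green tick and is still gripped; the job was handed in at about 19 s of robot time, with no verdict returned.

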